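# Shim the short foot of a hydraulic power pack

## Robot

A 7-joint arm with a two-finger parallel gripper is mounted at the origin on the work surface. World frame = base frame: x ahead of the robot, y to its left, z up, the work surface at z = 0. Lengths are in m, angles in rad, forces in N, time in s.
With the tool pointing down it reaches from about 0.425 to 0.925 m from the base axis. Payload 6.8 kg.
Tool frame: the origin (TCP) lies between the finger pads; the fingertips stand 17 mm ahead of it and the grasp point (between the pads) lies 2 mm behind it; z points along the fingers, y is the direction in which the jaws open and shut (so a half turn about z gives the same grasp; the last joint's range is limited). The gripper opens to 85 mm and grips with 20 to 120 N. Pads are 22 mm wide; open, the fingers measure 114 mm over their backs; the gripper's body (76 mm by 85 mm) begins 54 mm behind the grasp point. The pads swing forward as they close: fully open they stand 13 mm farther back than shut.
Start: joints at [1.074, 0.477, 0.022, 1.555, -0.011, 1.109, -0.083], TCP at [0.256, -0.625, 0.21] pointing down, gripper open.
Joint ranges: [-2.96, 2.96], [-0.34, 2.1], [-1.41, 1.46], [0.24, 2.44], [-1.37, 4.51], [0.17, 1.92], [-2.96, 2.96]. Speed limits (rad/s): [2.39, 2.39, 3.14, 3.14, 3.14, 3.14, 3.14].

## Interface

Orientations are given as a unit quaternion [w, x, y, z].
In Python, from station import bot gives the robot as it stands. The module is installed in compiled form; this text tells all that it offers.
- The arm moves only by the tool carry_out, never from a script. Its argument "moves" is a list of rows, each a list of 3 entries, a list of its own where there are three numbers: the turn, a rotation vector about the tool's x, y, z in degrees, then the shift along the tool's x, y, z in cm, then the finger opening in cm, from 0 to 8.54. A call has 1 to 5 rows; each row is the pose to reach, as a shift and turn from the pose commanded when the call began, along the tool's axes at that moment; what a row does not reach only later rows make up. A row lasts 1/8 s, in which the tool goes at most 62.5 mm and 10.7 degrees, less where a joint would pass 70% of its speed; a pose out of reach is approached as far as the arm can. A call with a gripper value outside its range is refused whole. The fingers move at their own pace and stop on an object; "newtons" is the grip in N (left out, the last holds). Time passes only in rows, so rows that repeat a pose let the fingers close. It gives the time, the measured TCP pose, the force and the opening at its end, in the units of the state.
- bot.get_obs(): the state, without advancing time (a new reading comes with each control period).
- bot.read_camera(name): name is "scene" or "top" or "wrist"; returns the picture (480x640x3 uint8, red, green, blue); there is no depth.
- bot.camera_info(name): a dict with "vertical_fov" (degrees; the focal length in pixels is half the picture's height over the tangent of half this angle, whatever the lens; pixels are square), "cx", "cy" (the principal point, pixels), "position" and "attitude" of the camera in the world. Camera axes: x right, y up, looking along -z (the intrinsics and any distortion apply to the point x, -y, -z); pixel columns grow to the right and rows downward; lengths in m; the calibration is good to about 2 mm. The wrist camera is an equidistant fisheye: a pixel r from the principal point sees the ray r / f radians off the axis. A picture is of the moment at which its call begins: read the wrist's pose just before it. camera_info takes no time and is no camera call; for the wrist camera it gives the pose at the moment of the call.
- bot.hand_in(): hands the job in, once; it reports no verdict.
Trained networks look in the newest picture that a camera, given by its name, has taken for a name from the list of things; names that differ only in an ending like _2 or _b are one class to them, and where a whole thing is asked for, a point or a joint stands for the part that bears it (a point fixed in the world has none). Each returns a list of dicts, best first, with "score" (0 to 1); they miss things now and then, are a little off and sometimes report something else, mostly with a low value. They report only what shows in the picture. A call takes as long as a camera call. They do not tell look-alikes from the thing itself.
- bot.silhouettes(label, camera): "region" (480x640 bool, what is visible of it) and "location" ([column, row] in pixels, amid what is visible of it).
The state is a dict: "t": time; "q": joint angles; "joint_vel": joint speeds; "joint_torque": joint torques, N m; "eef_pos": TCP position; "tool_rot": TCP orientation; "contact_force": force on the tool from outside, world axes, zero at the start; "torque": the same for the moment, N m; "gripper_width": opening from 0.0 (shut) to 1.0 (fully open).
Only numpy, scipy, OpenCV 4.12 (cv2) and the standard library are available. Lean on these libraries where they do the work, as an engineer would, in place of code of your own. Each camera call takes 0.05 s, during which the arm holds its last target. There are 200 camera calls.

## Task

The blue power pack rocks because its front-left foot (yellow top) is short: slide brass shims under that foot from the front, one by one and each fully home against the stop behind, square to the foot, until the foot no longer gives more than about 1 mm when pressed; use no more shims than it needs. Then prove it by pressing down on the yellow pad with about 10 N for half a second, and let go. Never push or press the pack, directly or through a shim, with more than 30 N, do not knock the fittings and spanner around it, and leave any spare shim well away from the foot.

Things in the scene. Friction and masses are not known exactly. Their poses are not given: they have to be found in the camera images.
- stand: grey base plate (270 x 270 x 8 mm, with an 80 mm wide tongue 130 mm forward under the short foot's rail; fixed) of a blue hydraulic power pack. Origin at bench level under the pack's middle; x to its rear (tank side, away from the robot), y to its left, z up. Three feet sit on rubber mounts; the front-left one is short and hangs free: the pack rocks about the diagonal beside it
- foot (a point): centre of the short foot's flat underside (40 mm along x, 36 mm wide), 34 mm above the bench at rest; 100 mm ahead (-x) and 90 mm left of the stand's origin, axes as the stand's. Sprung, about 1.2 N per mm up or down; with nothing snug beneath, it can be pressed down 4 mm to a hard stop. The last shim may have to lift it up to 5 mm as it slides in (5 to 15 N of push)
- lip (a point): middle of the front edge, underside, of the short foot's upturned steel lip, 36 mm wide: 48 mm ahead (-x) of point foot and 8 mm higher; from here it slopes down to the flat underside over 28 mm. Shims are slid in under it, in the stand's +x direction
- backstop (a point): middle of the front face of the fixed steel stop behind the short foot, 22 mm behind (+x) point foot; it stops the nose of every shim of the stack
- packing_front (a point): on the stand, at bench level below the front end of the dark fixed packing block that carries the shims under the short foot: 28 mm wide, from here (150 mm ahead of point foot) to 20 mm behind point foot. Its flat top is 4.5 to 12.5 mm below the foot's rest height, different every time and not measured: feel for it
- press_pad (a point): centre of the yellow top (36 x 34 mm) of the short foot, 22 mm above its underside, where it can be pressed straight down; the pack's taller parts begin 65 mm behind it (+x)
- shim1_mid (a point): centre of a flat brass shim plate, 105 mm long (its x), 34 mm wide (y), 6 mm thick, about 0.12 kg, lying flat on the bench at the start (centre 3 mm up); both ends alike. Gripped across its width near one end (16 mm from it); fully home, its nose is against the backstop and its centre 30.5 mm ahead (-x) of the foot's centre, with 35 mm of its tail showing in front of the lip
- shim2_mid (a point): centre of a flat brass shim plate, 105 mm long (its x), 34 mm wide (y), 6 mm thick, about 0.12 kg, lying flat on the bench at the start (centre 3 mm up); both ends alike. Gripped across its width near one end (16 mm from it); fully home, its nose is against the backstop and its centre 30.5 mm ahead (-x) of the foot's centre, with 35 mm of its tail showing in front of the lip
- shim3_mid (a point): centre of a flat brass shim plate, 105 mm long (its x), 34 mm wide (y), 6 mm thick, about 0.12 kg, lying flat on the bench at the start (centre 3 mm up); both ends alike. Gripped across its width near one end (16 mm from it); fully home, its nose is against the backstop and its centre 30.5 mm ahead (-x) of the foot's centre, with 35 mm of its tail showing in front of the lip
- tee: steel tee fitting, 80 mm across, 34 mm high; origin at its underside; a bystander, to be left alone
- elbow: steel elbow fitting, 60 mm across, 32 mm high; origin at its underside; a bystander, to be left alone
- flange: round steel flange 90 mm across, 26 mm high, with blue plugs; origin at its underside; a bystander, to be left alone
- adapter_blue: brass adapter standing upright, 36 mm across, 44 mm high, blue cap; origin at its underside; a bystander, to be left alone
- adapter_yellow: steel adapter standing upright, 36 mm across, 44 mm high, yellow cap; origin at its underside; a bystander, to be left alone
- spanner: 170 mm spanner lying flat; origin at its underside; a bystander, to be left alone
- shim1: the same shim as shim1_mid, origin at the centre of its underside, x along its length
- shim2: the same shim as shim2_mid, origin at the centre of its underside, x along its length
- shim3: the same shim as shim3_mid, origin at the centre of its underside, x along its length
Mind the look-alikes: they are no part of the job. What is shaped like the shim2 but pink is not meant.

How it is judged:
On the way, in this order (a step that is already met when the one before it is completed fails the run):
1. a shim is fully home under the short foot (((x of shim1_mid in the frame of foot between -0.0365 and -0.02 m and y of shim1_mid in the frame of foot between -0.009 and 0.009 m and z of shim1_mid in the frame of foot between -0.02 and 0 m and angle between the x axis of shim1_mid and the x axis of foot, either way round below 0.12 rad) or (x of shim2_mid in the frame of foot between -0.0365 and -0.02 m and y of shim2_mid in the frame of foot between -0.009 and 0.009 m and z of shim2_mid in the frame of foot between -0.02 and 0 m and angle between the x axis of shim2_mid and the x axis of foot, either way round below 0.12 rad) or (x of shim3_mid in the frame of foot between -0.0365 and -0.02 m and y of shim3_mid in the frame of foot between -0.009 and 0.009 m and z of shim3_mid in the frame of foot between -0.02 and 0 m and angle between the x axis of shim3_mid and the x axis of foot, either way round below 0.12 rad))), for 0.2 s.
2. with a snug shim under it, the yellow pad is pressed with over 5 N and the foot does not sink more than 2 mm below its rest height (contact force between the fingers and stand above 5 N and height (world z) of foot above 0.032 m and ((x of shim1_mid in the frame of foot between -0.0365 and -0.02 m and y of shim1_mid in the frame of foot between -0.009 and 0.009 m and z of shim1_mid in the frame of foot between -0.0055 and 0 m and angle between the x axis of shim1_mid and the x axis of foot, either way round below 0.12 rad) or (x of shim2_mid in the frame of foot between -0.0365 and -0.02 m and y of shim2_mid in the frame of foot between -0.009 and 0.009 m and z of shim2_mid in the frame of foot between -0.0055 and 0 m and angle between the x axis of shim2_mid and the x axis of foot, either way round below 0.12 rad) or (x of shim3_mid in the frame of foot between -0.0365 and -0.02 m and y of shim3_mid in the frame of foot between -0.009 and 0.009 m and z of shim3_mid in the frame of foot between -0.0055 and 0 m and angle between the x axis of shim3_mid and the x axis of foot, either way round below 0.12 rad))), for 0.2 s.
At the end, for the whole second after the job is handed in: Top shim under the foot with at most 2 mm play; each used shim home (within 6 mm along, 9 mm across, 0.12 rad), other shims over 120 mm from the foot (centres); foot no more than 2 mm below or 6.5 mm above its rest height; shims at rest (((x of shim1_mid in the frame of foot between -0.0365 and -0.02 m and y of shim1_mid in the frame of foot between -0.009 and 0.009 m and z of shim1_mid in the frame of foot between -0.0055 and 0 m and angle between the x axis of shim1_mid and the x axis of foot, either way round below 0.12 rad) or (x of shim2_mid in the frame of foot between -0.0365 and -0.02 m and y of shim2_mid in the frame of foot between -0.009 and 0.009 m and z of shim2_mid in the frame of foot between -0.0055 and 0 m and angle between the x axis of shim2_mid and the x axis of foot, either way round below 0.12 rad) or (x of shim3_mid in the frame of foot between -0.0365 and -0.02 m and y of shim3_mid in the frame of foot between -0.009 and 0.009 m and z of shim3_mid in the frame of foot between -0.0055 and 0 m and angle between the x axis of shim3_mid and the x axis of foot, either way round below 0.12 rad)) and ((x of shim1_mid in the frame of foot between -0.0365 and -0.02 m and y of shim1_mid in the frame of foot between -0.009 and 0.009 m and z of shim1_mid in the frame of foot between -0.02 and 0 m and angle between the x axis of shim1_mid and the x axis of foot, either way round below 0.12 rad) or horizontal distance between shim1_mid and foot above 0.12 m) and ((x of shim2_mid in the frame of foot between -0.0365 and -0.02 m and y of shim2_mid in the frame of foot between -0.009 and 0.009 m and z of shim2_mid in the frame of foot between -0.02 and 0 m and angle between the x axis of shim2_mid and the x axis of foot, either way round below 0.12 rad) or horizontal distance between shim2_mid and foot above 0.12 m) and ((x of shim3_mid in the frame of foot between -0.0365 and -0.02 m and y of shim3_mid in the frame of foot between -0.009 and 0.009 m and z of shim3_mid in the frame of foot between -0.02 and 0 m and angle between the x axis of shim3_mid and the x axis of foot, either way round below 0.12 rad) or horizontal distance between shim3_mid and foot above 0.12 m) and height (world z) of foot between 0.032 and 0.0405 m and linear speed of each of shim1, shim2, shim3 below 0.02 m/s); the robot touches nothing.
It fails at once if the robot pushes the pack with more than 30 N (contact force between any of the fingers, the arm and stand above 30 N).
It fails at once if a shim is forced against the pack: over 36 N in all (30 N of push or press and the foot's own spring load) (contact force between any of shim1, shim2, shim3 and stand above 36 N).
It fails at once if the foot is over-shimmed: raised more than 6.5 mm (height (world z) of foot above 0.0405 m).
It fails at once if a bystander is moved more than 30 mm (distance of any of tee, elbow, flange, adapter_blue, adapter_yellow, spanner from where it was at the start of the episode above 0.03 m).
It also fails if it takes over 72 s, if anything falls off the work surface, if the arm or the gripper's body presses on something with over 40 N, if the wrist force passes 120 N, or if a joint passes its speed limit or range.

## Working session

There is one attempt and no reset: what is moved stays moved. The work goes in short steps, Python scripts to look and compute and a tool call to move; the robot and the scene stay as the last step left them, time stands still between calls to the robot, and variables do not carry over. Pictures are saved under pics/ and viewed, about 8 in all and at most 12, crops included, and the job is handed in when it is done.

Besides the shell and the picture viewer there is one more tool, called after "Emit:" in YAML: its name, and indented under it one key for each argument. carry_out: Moves the arm, as the interface text tells. Its arguments: {"type":"object","properties":{"moves":{"type":"array"},"newtons":{"type":"number"}},"required":["moves"]}

```bash
mkdir -p pics
python3 - <<'E'
from station import bot
import cv2,numpy as np
o=bot.get_obs()
for k,v in o.items(): print(k,np.round(v,4))
for c in ["scene","top","wrist"]:
    im=bot.read_camera(c); cv2.imwrite(f"pics/{c}0.png",im[:,:,::-1]); print(c,bot.camera_info(c))
E
```

```text
t 0.0
q [ 1.0739  0.4778  0.0223  1.5564 -0.0115  1.1093 -0.0831]
joint_vel [ 0.0005 -0.0003  0.0001  0.001   0.0004  0.0007 -0.0006]
joint_torque [-1.00000e-04 -5.96441e+01  1.60770e+00 -2.81198e+01  1.24000e-02
  9.30000e-03  0.00000e+00]
eef_pos [ 0.2556 -0.6241  0.2094]
tool_rot [-9.000e-04  9.812e-01  1.932e-01 -2.000e-04]
contact_force [-1.0984 -0.405   0.4054]
torque [ 0.0214 -0.0413  0.0317]
gripper_width 1.0
scene {'vertical_fov': 53.18843113383115, 'cx': 325.563797688756, 'cy': 241.09492885218907, 'position': array([1.19629621, 0.24579378, 1.01282921]), 'attitude': array([0.54896851, 0.19027887, 0.27677036, 0.76539251])}
top {'vertical_fov': 42.884969792542066, 'cx': 316.8484674708714, 'cy': 239.94153596902945, 'position': array([ 0.30697148, -0.04238354,  1.45361687]), 'attitude': array([-0.69643064, -0.03863551,  0.04498242,  0.71517008])}
wrist {'vertical_fov': 65.70646984690485, 'cx': 320.3305769135442, 'cy': 242.57867967561486, 'position': array([ 0.32378438, -0.59596983,  0.37339752]), 'attitude': array([ 0.82173306, -0.12009289,  0.08088619, -0.55117139])}
```

View pics/top0.png

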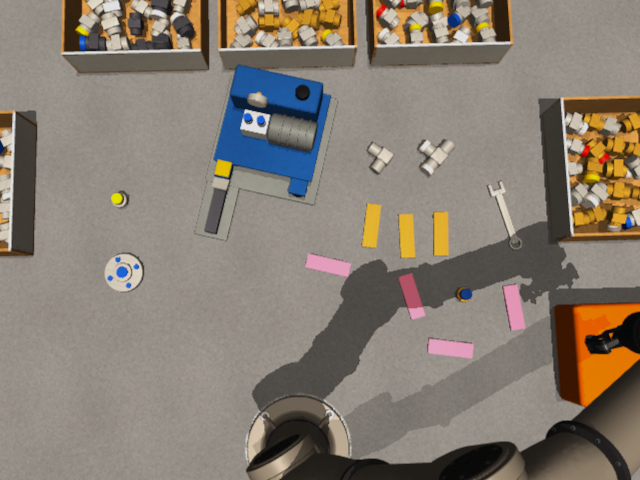

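View pics/scene0.png

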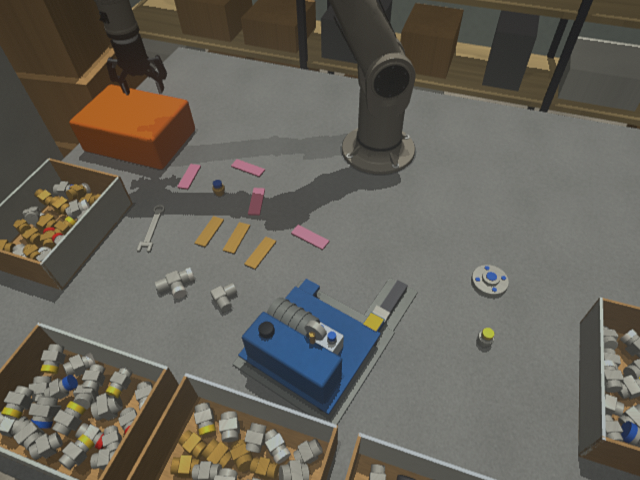

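The top picture shows three brass shims at (371,226), (406,236) and (441,233). The pink plates at (328,265), (412,297), (514,307) and (450,348) are look-alikes, so I exclude them. The pack is at (270,140), its yellow pad at (222,168) and the dark packing at (215,210). The scene picture agrees.

```bash
cat > h.py <<'E'
import numpy as np,cv2
from scipy.spatial.transform import Rotation as R
def rot(q): return R.from_quat([q[1],q[2],q[3],q[0]])
def ray(ci,uv,fish=False):
    f=240/np.tan(np.radians(ci["vertical_fov"])/2)
    d=np.array([(uv[0]-ci["cx"])/f,(uv[1]-ci["cy"])/f])
    if fish:
        r=np.linalg.norm(d); v=np.array([*(d/r*np.sin(r)),np.cos(r)]) if r>0 else np.array([0,0,1.])
    else: v=np.array([*d,1.])
    return rot(ci["attitude"]).apply([v[0],-v[1],-v[2]])
def onz(ci,uv,z,fish=False):
    d=ray(ci,uv,fish); p=np.array(ci["position"]); return p+d*(z-p[2])/d[2]
def blobs(im,lo,hi,amin=150):
    h=cv2.cvtColor(im,cv2.COLOR_RGB2HSV); m=cv2.inRange(h,np.array(lo),np.array(hi))
    m=cv2.morphologyEx(m,cv2.MORPH_OPEN,np.ones((3,3)))
    cs,_=cv2.findContours(m,cv2.RETR_EXTERNAL,cv2.CHAIN_APPROX_NONE)
    return [c for c in cs if cv2.contourArea(c)>amin]
def rectw(c,ci,z,fish=False):
    P=np.array([onz(ci,p[0]+0.0,z,fish)[:2] for p in c])
    (cx,cy),(w,h),a=cv2.minAreaRect((P*1000).astype(np.float32))
    if w<h: w,h,a=h,w,a+90
    a=(a+90)%180-90
    return np.round([cx,cy,w,h,a],1)
E
python3 - <<'E'
from station import bot
from h import *
for cam in ["top","scene"]:
    im=bot.read_camera(cam); ci=bot.camera_info(cam)
    print(cam)
    for c in blobs(im,(15,120,90),(35,255,255)):
        x,y,w,h=cv2.boundingRect(c)
        r=rectw(c,ci,.006); 
        if 60<r[2]<140 or (cam=="top" and y<190 and x<250): print((x,y,w,h),"z6",r,"z56",rectw(c,ci,.056))
        elif 20<r[2]<60: print((x,y,w,h),"z56",rectw(c,ci,.056))
    for n in ["shim1","stand","press_pad","packing_front","foot"]:
        for d in bot.silhouettes(n,cam)[:4]: print(n,round(d["score"],2),np.round(d["location"]),d["region"].sum())
    cv2.imwrite("pics/crop_%s.png"%cam, cv2.resize(im[50:260,170:470] if cam=="top" else im[260:430,220:440],None,fx=2.6,fy=2.6,interpolation=cv2.INTER_CUBIC)[:,:,::-1])
E
```

```text
top
(399, 214, 16, 44) z6 [ 484.2 -272.   104.7   34.4    0.5] z56 [ 478.1 -264.   101.1   33.2    0.5]
(433, 212, 16, 44) z6 [ 486.9 -354.   103.8   34.1   -1.3] z56 [ 480.7 -343.2  100.2   32.9   -1.3]
(362, 204, 19, 44) z6 [ 511.1 -188.5  105.7   34.5   -8.9] z56 [ 504.1 -183.4  102.1   33.3   -8.9]
(214, 160, 18, 17) z6 [660.1 165.1  37.   36.8  75.6] z56 [647.9 158.   35.8  35.5  75.6]
(392, 8, 23, 36) z6 [1012.4 -285.2   92.9   48.1  -10.1] z56 [ 988.  -276.8   89.7   46.4  -10.1]
(428, 0, 21, 16) z56 [1031.1 -365.1   48.4   38.4   87.2]
(226, 0, 32, 48) z6 [ 1.0265e+03  1.1520e+02  1.2300e+02  7.7400e+01 -9.0000e-01] z56 [ 1.0017e+03  1.0980e+02  1.1880e+02  7.4800e+01 -9.0000e-01]
(187, 0, 14, 48) z6 [ 1.0289e+03  2.3430e+02  1.2330e+02  3.2300e+01 -3.0000e-01] z56 [ 1.004e+03  2.248e+02  1.190e+02  3.120e+01 -3.000e-01]
shim1 0.95 [450. 345.] 681
shim1 0.94 [410. 298.] 665
shim1 0.88 [512. 306.] 705
shim1 0.74 [327. 264.] 632
stand 0.89 [267. 140.] 14674
press_pad 0.87 [268. 129.] 10570
packing_front 0.66 [374. 228.] 610
scene
(85, 462, 27, 18) z56 [1120.5 -238.8   48.3   25.1  -47.3]
(364, 314, 18, 16) z56 [648.8 158.8  34.6  32.9 -15.1]
(24, 244, 14, 19) z6 [ 711.2 -772.    75.9   33.1   39.9] z56 [ 735.3 -721.5   72.1   31.4   39.9]
(246, 238, 29, 30) z6 [ 513.1 -187.2  104.2   33.8   -8.9] z56 [ 547.  -165.7   99.    32.1   -8.9]
(224, 223, 25, 30) z6 [ 486.1 -270.5  103.6   33.4    0.6] z56 [ 521.4 -244.9   98.5   31.7    0.6]
(196, 217, 27, 29) z6 [ 489.3 -352.2  104.2   34.    -2.1] z56 [ 524.4 -322.5   99.1   32.3   -2.1]
(35, 189, 33, 23) z6 [ 534.  -854.9  135.4   57.5   84. ] z56 [ 566.9 -800.3  128.7   54.6   84. ]
shim1 0.9 [259. 202.] 300
shim1 0.83 [236. 238.] 391
shim1 0.67 [246. 170.] 279
shim1 0.65 [210. 233.] 414
stand 0.85 [318. 343.] 14518
press_pad 0.86 [311. 345.] 10923
packing_front 0.68 [316. 346.] 14443
foot 0.64 [311. 344.] 10678
```

View pics/crop_top.png

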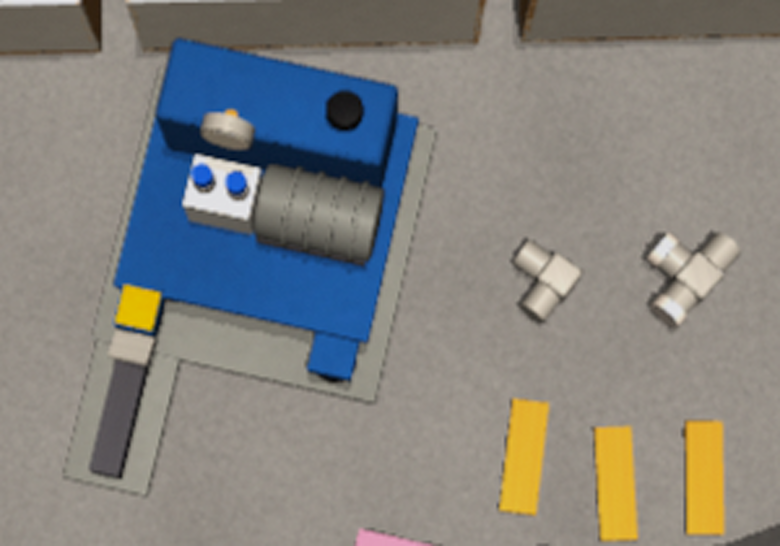

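The enlarged crop confirms it: the three brass plates are yellow with ordinary proportions, the pink ones are separate, and the yellow pad, steel lip and dark packing lie along one rail. Next I need the rail's yaw.

Run:
```python
from station import bot
from h import *
for cam,roi in [("top",(180,165,250,245)),("scene",(370,270,425,330))]:
    im=bot.read_camera(cam); ci=bot.camera_info(cam)
    h=cv2.cvtColor(im,cv2.COLOR_RGB2HSV); m=cv2.inRange(h,np.array((0,0,0)),np.array((180,70,105)))
    k=np.zeros_like(m); x0,y0,x1,y1=roi; k[y0:y1,x0:x1]=255; m&=k
    cs,_=cv2.findContours(m,cv2.RETR_EXTERNAL,cv2.CHAIN_APPROX_NONE)
    c=max(cs,key=cv2.contourArea); print(cam,cv2.boundingRect(c),cv2.contourArea(c),[list(rectw(c,ci,z)) for z in (.022,.03)])
ci=bot.camera_info("top")
g=lambda u,v,z:onz(ci,(170+u/2.6,50+v/2.6),z)[:2]
for a,b in [((375,401),(435,128)),((65,478),(105,335)),((146,494),(180,360)),((107,475),(128,365))]:
    p,q=g(*a,.008),g(*b,.008); d=q-p; print(np.round(p,3),np.round(q,3),np.degrees(np.arctan2(d[1],d[0])))
print(onz(ci,(268,129),.1))
```

```text
top (205, 165, 36, 69) 544.0 [[np.float64(584.5), np.float64(170.4), np.float64(174.9), np.float64(41.1), np.float64(-19.9)], [np.float64(583.0), np.float64(169.2), np.float64(173.9), np.float64(40.9), np.float64(-19.9)]]
scene (380, 280, 28, 50) 449.5 [[np.float64(570.6), np.float64(182.3), np.float64(145.9), np.float64(37.0), np.float64(-11.4)], [np.float64(575.7), np.float64(182.8), np.float64(144.7), np.float64(36.7), np.float64(-11.4)]]
[ 0.565 -0.054] [ 0.824 -0.117] -13.743329657906626
[0.501 0.232] [0.633 0.195] -15.767820782817784
[0.484 0.158] [0.608 0.125] -14.722996033047222
[0.503 0.194] [0.605 0.174] -11.117808768385274
[0.72511463 0.0476736  0.1       ]
```

Run:
```python
from station import bot
from h import *
for cam in ("top","scene"):
    im=bot.read_camera(cam); ci=bot.camera_info(cam)
    L=cv2.createLineSegmentDetector().detect(cv2.cvtColor(im,cv2.COLOR_RGB2GRAY))[0][:,0]
    for l in L:
        p,q=onz(ci,l[:2],.008)[:2],onz(ci,l[2:],.008)[:2]
        if p[0]>q[0]: p,q=q,p
        d=q-p; a=np.degrees(np.arctan2(d[1],d[0])); n=np.hypot(*d)
        if n>.06 and .46<p[0]<.85 and -.15<p[1]<.25 and (abs(a+13)<6 or abs(a-77)<6 or abs(a+103)<6): print(cam,np.round(l),np.round(p,3),np.round(q,3),round(a,1),round(n,3))
```

```text
top [271. 114. 245. 109.] [0.791 0.047] [0.806 0.108] 76.1 0.064
top [241. 129. 265. 135.] [0.738 0.06 ] [0.755 0.12 ] 74.6 0.062
top [234. 167. 217. 233.] [0.501 0.18 ] [0.661 0.138] -14.8 0.165
top [324.  84. 317. 122.] [ 0.768 -0.067] [ 0.863 -0.085] -10.8 0.097
top [331.  97. 311. 183.] [ 0.617 -0.047] [ 0.831 -0.101] -14.2 0.222
top [213. 158. 227. 102.] [0.684 0.188] [0.825 0.152] -14.3 0.146
top [288. 179. 234. 167.] [0.629 0.008] [0.662 0.137] 75.6 0.133
top [204. 229. 214. 189.] [0.511 0.211] [0.61  0.187] -13.8 0.102
top [315. 125. 274. 115.] [ 0.761 -0.061] [0.788 0.039] 74.6 0.104
top [225. 238. 238. 188.] [0.489 0.16 ] [0.609 0.129] -14.2 0.124
top [316. 112. 321.  86.] [ 0.794 -0.063] [ 0.859 -0.077] -12.0 0.067
top [268. 102. 314. 113.] [ 0.792 -0.06 ] [0.821 0.053] 75.7 0.117
top [238. 187. 312. 203.] [ 0.568 -0.048] [0.612 0.129] 75.8 0.182
top [312. 206. 242. 190.] [ 0.561 -0.049] [0.603 0.119] 75.9 0.173
top [214. 232. 224. 192.] [0.504 0.186] [0.601 0.162] -14.2 0.099
top [240. 191. 228. 240.] [0.485 0.154] [0.603 0.125] -14.1 0.121
top [269. 134. 310. 145.] [ 0.7
[... 623 characters left out ...]
 -0.129] -13.8 0.085
scene [381. 304. 397. 280.] [0.488 0.179] [0.57  0.159] -13.8 0.085
scene [392. 329. 416. 292.] [0.508 0.233] [0.628 0.202] -14.2 0.124
scene [329. 412. 378. 335.] [0.651 0.175] [0.858 0.124] -14.0 0.214
scene [390. 309. 405. 287.] [0.502 0.204] [0.576 0.185] -14.2 0.076
scene [418. 293. 394. 331.] [0.509 0.239] [0.629 0.208] -14.2 0.124
scene [379. 359. 349. 407.] [0.711 0.193] [0.836 0.16 ] -14.5 0.13
scene [394. 334. 381. 357.] [0.639 0.211] [0.704 0.195] -13.9 0.067
scene [322. 386. 340. 359.] [0.737 0.11 ] [0.811 0.092] -13.2 0.076
scene [244. 338. 320. 386.] [ 0.759 -0.119] [0.811 0.088] 75.9 0.213
scene [378. 294. 365. 313.] [0.544 0.146] [0.607 0.13 ] -14.5 0.065
```

```bash
cat >> h.py <<'E'
U=np.array([np.cos(np.radians(-14.1)),np.sin(np.radians(-14.1))]); V=np.array([-U[1],U[0]]); FOOT=np.array([.648,.158])
def go(o,xyz,yaw):
    """turn (deg) and shift (cm) in tool axes to bring the TCP to xyz, tool straight down, tool x at yaw deg"""
    T=rot(o["tool_rot"]); n=np.radians(yaw)
    G=R.from_matrix(np.array([[np.cos(n),np.sin(n),0],[np.sin(n),-np.cos(n),0],[0,0,-1]]))
    return np.round(np.degrees((T.inv()*G).as_rotvec()),1),np.round(T.inv().apply(np.array(xyz)-o["eef_pos"])*100,2)
def st(o):
    T=rot(o["tool_rot"]).as_matrix(); return "t",round(o["t"],2),"p",np.round(o["eef_pos"],4),"yaw",round(float(np.degrees(np.arctan2(T[1,0],T[0,0]))),1),"tilt",np.round(T[:2,2],3),"F",np.round(o["contact_force"],1),"w",np.round(o["gripper_width"],3)
E
python3 - <<'E'
from station import bot
from h import *
o=bot.get_obs(); print(*st(o)); print(go(o,(.476,-.182,.12),-8.9))
E
```

```text
t 0.95 p [ 0.2559 -0.6246  0.2104] yaw 22.3 tilt [ 0. -0.] F [ 0.4 -0.3  0.5] w 0.998
(array([ 0. , -0. , 31.2]), array([ 37.15, -32.62,   9.04]))
```

Emit:
carry_out:
  moves:
    - [[0,0,10],[6,-5,0],8]
    - [[0,0,20],[11,-9.5,0],8]
    - [[0,0,31.2],[16,-14,0],8]
    - [[0,0,31.2],[21,-18.5,0],7]
    - [[0,0,31.2],[26,-23,2],6]
  newtons: 60

```text
t: 1.58
eef_pos: [0.3944, -0.3459, 0.1991]
tool_rot: [0.001, 0.997, -0.078, 0.001]
contact_force: [0.0, -0.2, -0.0]
gripper_width: 0.701
```

Run:
```python
from station import bot
from h import *
o=bot.get_obs(); print(*st(o)); print(go(o,(.476,-.182,.10),-8.9))
```

```text
t 1.57 p [ 0.3944 -0.3459  0.1991] yaw -8.9 tilt [ 0.002 -0.002] F [ 0.  -0.2 -0. ] w 0.701
(array([ 0.1, -0.2, -0. ]), array([  5.49, -17.47,   9.9 ]))
```

Emit:
carry_out:
  moves:
    - [[0,0,0],[2,-6,2],5.5]
    - [[0,0,0],[4,-11,5],5.5]
    - [[0,0,0],[4.6,-14,9],5.5]
    - [[0,0,0],[4.6,-14,9],5.5]
    - [[0,0,0],[4.6,-14,9],5.5]

```text
t: 2.2
eef_pos: [0.4601, -0.2171, 0.1085]
tool_rot: [0.0, 0.997, -0.078, 0.0]
contact_force: [0.2, -0.3, -0.7]
gripper_width: 0.642
```

Run:
```python
from station import bot
from h import *
o=bot.get_obs(); print(*st(o)); print(go(o,(.476,-.182,.02),-8.9))
ci=bot.camera_info("wrist"); im=bot.read_camera("wrist")
for c in blobs(im,(15,120,90),(35,255,255)): print(cv2.boundingRect(c),rectw(c,ci,.006,True))
cv2.imwrite("pics/w1.png",im[:,:,::-1])
```

```text
t 2.2 p [ 0.4601 -0.2171  0.1085] yaw -9.0 tilt [ 0.    -0.001] F [ 0.2 -0.3 -0.7] w 0.642
(array([ 0. , -0. , -0.1]), array([ 1.02, -3.72,  8.85]))
(524, 322, 32, 33) [ 330.3 -405.4   36.2   27.1  -48.8]
(355, 120, 63, 143) [ 484.  -270.3  105.    34.2    0.7]
(465, 107, 44, 136) [ 487.4 -352.3  104.9   34.8   -2.1]
(245, 101, 50, 143) [ 511.2 -187.3  104.4   34.6   -9. ]
```

View pics/w1.png

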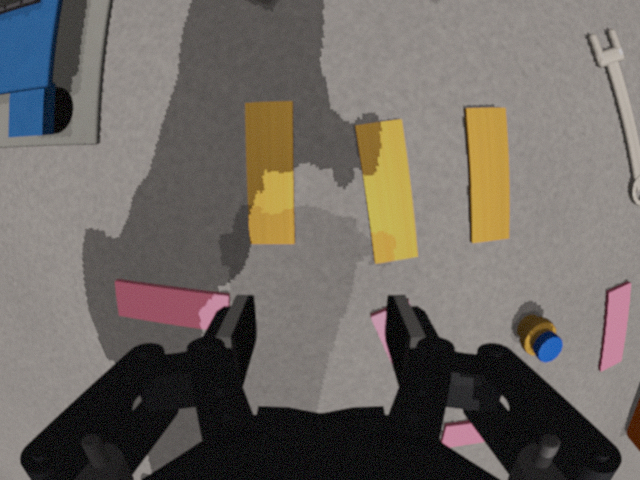

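Emit:
carry_out:
  moves:
    - [[0,0,0],[0.9,-3.7,3],4.4]
    - [[0,0,0],[0.9,-3.7,6],4.4]
    - [[0,0,0],[0.9,-3.7,8],4.4]
    - [[0,0,0],[0.9,-3.7,8],4.4]

```text
t: 2.75
eef_pos: [0.4741, -0.1823, 0.0279]
tool_rot: [0.0, 0.997, -0.079, -0.0]
contact_force: [-0.2, 0.3, 0.9]
gripper_width: 0.52
```

Run:
```python
from station import bot
from h import *
o=bot.get_obs(); print(*st(o)); print(go(o,(.475,-.182,.02),-9))
```

```text
t 2.75 p [ 0.4741 -0.1823  0.0279] yaw -9.1 tilt [-0.001 -0.   ] F [-0.2  0.3  0.9] w 0.52
(array([ 0. ,  0.1, -0.1]), array([ 0.09, -0.05,  0.79]))
```

Emit:
carry_out:
  moves:
    - [[0,0,0],[0.1,0,0.6],4.4]
    - [[0,0,0],[0.1,0,0.9],4.4]
    - [[0,0,0],[0.1,0,1.1],4.4]

```text
t: 3.12
eef_pos: [0.476, -0.1814, 0.0174]
tool_rot: [0.0, 0.997, -0.078, 0.0]
contact_force: [0.5, -0.5, 0.3]
gripper_width: 0.514
```

Emit:
carry_out:
  moves:
    - [[0,0,0],[0,0,0.15],4.4]
    - [[0,0,0],[0,0,0.15],4.4]

```text
t: 3.38
eef_pos: [0.4757, -0.1811, 0.0156]
tool_rot: [-0.0, 0.997, -0.078, -0.0]
contact_force: [0.7, -0.2, -0.5]
gripper_width: 0.513
```

Emit:
carry_out:
  moves:
    - [[0,0,0],[0,0,0.15],4.4]
    - [[0,0,0],[0,0,0.15],4.4]

```text
t: 3.62
eef_pos: [0.4756, -0.1811, 0.014]
tool_rot: [-0.0, 0.997, -0.078, -0.0]
contact_force: [0.9, -0.2, -0.2]
gripper_width: 0.513
```

Emit:
carry_out:
  moves:
    - [[0,0,0],[0,0,0],3]
    - [[0,0,0],[0,0,0],3]
    - [[0,0,0],[0,0,0],3]
    - [[0,0,0],[0,0,0],3]
  newtons: 60

```text
t: 4.12
eef_pos: [0.4757, -0.1812, 0.0141]
tool_rot: [0.0, 0.997, -0.078, 0.0]
contact_force: [-0.4, 0.2, -0.4]
gripper_width: 0.353
```

Emit:
carry_out:
  moves:
    - [[0,0,0],[0,0,-1],3]
    - [[0,0,0],[0,0,-5],3]
    - [[0,0,0],[0,0,-9],3]
    - [[0,0,0],[0,0,-9],3]
  newtons: 80

```text
t: 4.62
eef_pos: [0.4782, -0.1819, 0.1077]
tool_rot: [0.001, 0.997, -0.078, 0.003]
contact_force: [0.2, 0.4, -0.1]
gripper_width: 0.35
```

Run:
```python
from station import bot
from h import *
o=bot.get_obs(); print(*st(o))
G=FOOT-U*.205; print(G,go(o,(*G,.08),-14.1))
im=bot.read_camera("wrist"); cv2.imwrite("pics/w2.png",im[:,:,::-1])
```

```text
t 4.62 p [ 0.4782 -0.1819  0.1077] yaw -8.9 tilt [ 0.007 -0.002] F [ 0.2  0.4 -0.1] w 0.35
[0.44917624 0.20794108] (array([ 0. , -0.4,  5.2]), array([ -8.94, -38.06,   2.67]))
```

View pics/w2.png

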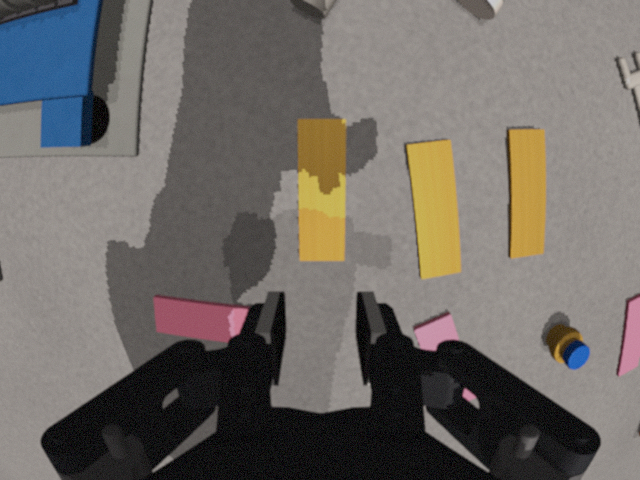

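The fingers closed to the commanded 30 mm above the shim. It is still lying at (322,190) in the wrist view, so the tips need to go lower. I'll feel for the bench.

Emit:
carry_out:
  moves:
    - [[0,0.4,0],[-0.25,0,3],4.4]
    - [[0,0.4,0],[-0.25,0,7],4.4]
    - [[0,0.4,0],[-0.25,0,9],4.4]
    - [[0,0.4,0],[-0.25,0,9.6],4.4]
    - [[0,0.4,0],[-0.25,0,9.7],4.4]

```text
t: 5.3
eef_pos: [0.473, -0.1807, 0.0068]
tool_rot: [0.0, 0.997, -0.078, 0.003]
contact_force: [0.2, 0.2, 0.2]
gripper_width: 0.514
```

Emit:
carry_out:
  moves:
    - [[0,0,0],[0,0,0.2],4.4]
    - [[0,0,0],[0,0,0.2],4.4]

```text
t: 5.55
eef_pos: [0.4736, -0.1809, 0.0056]
tool_rot: [0.0, 0.997, -0.078, 0.004]
contact_force: [-0.5, 0.4, 1.0]
gripper_width: 0.514
```

Emit:
carry_out:
  moves:
    - [[0,0,0],[0,0,0.2],4.4]
    - [[0,0,0],[0,0,0.2],4.4]

```text
t: 5.8
eef_pos: [0.4733, -0.1808, 0.0031]
tool_rot: [0.0, 0.997, -0.078, 0.004]
contact_force: [0.6, -0.2, 0.5]
gripper_width: 0.511
```

Emit:
carry_out:
  moves:
    - [[0,0,0],[0,0,0],3.8]
    - [[0,0,0],[0,0,0],3.8]

```text
t: 6.05
eef_pos: [0.4733, -0.1808, 0.0031]
tool_rot: [0.0, 0.997, -0.078, 0.004]
contact_force: [-0.6, 0.1, -0.2]
gripper_width: 0.447
```

Emit:
carry_out:
  moves:
    - [[0,0,0],[0,0,0],3]
    - [[0,0,0],[0,0,0],3]
    - [[0,0,0],[0,0,0],3]

```text
t: 6.42
eef_pos: [0.4732, -0.1808, 0.0031]
tool_rot: [0.0, 0.997, -0.078, 0.003]
contact_force: [0.3, 0.3, -0.2]
gripper_width: 0.35
```

Run:
```python
from station import bot
from h import *
print(*st(bot.get_obs()))
im=bot.read_camera("wrist"); ci=bot.camera_info("wrist"); cv2.imwrite("pics/w3.png",im[:,:,::-1])
for c in blobs(im,(15,120,90),(35,255,255)): print(cv2.boundingRect(c),rectw(c,ci,.006,True))
```

```text
t 6.42 p [ 0.4732 -0.1808  0.0031] yaw -8.9 tilt [ 0.007 -0.001] F [ 0.3  0.3 -0.2] w 0.35
(620, 395, 20, 32) [ 314.1 -412.3   37.9   18.7   -1.9]
(459, 134, 69, 208) [ 484.  -270.2  105.2   34.5    0.6]
(587, 124, 51, 181) [ 487.2 -352.3  104.8   34.7   -2.1]
(284, 95, 79, 226) [ 511.  -187.2  104.9   33.8   -8.9]
```

View pics/w3.png

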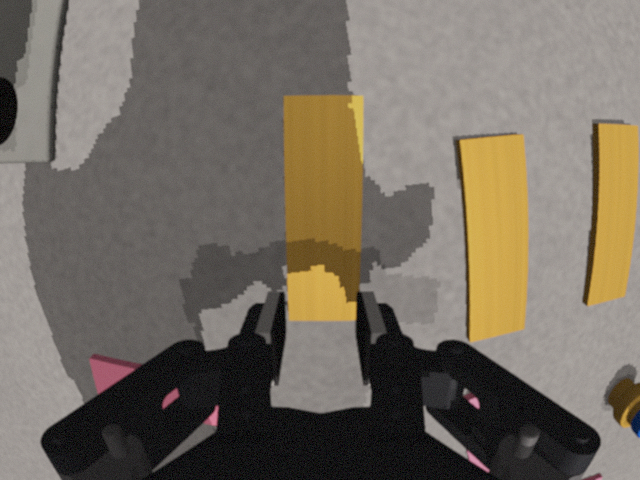

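```bash
cat >> h.py <<'E'
def proj(ci,P,fish=False):
    c=rot(ci["attitude"]).inv().apply(np.asarray(P)-ci["position"]); v=np.array([c[0],-c[1],-c[2]])
    f=240/np.tan(np.radians(ci["vertical_fov"])/2); s=np.hypot(v[0],v[1])
    k=np.arctan2(s,v[2])/s if fish else 1/v[2]
    return np.array([ci["cx"]+f*k*v[0],ci["cy"]+f*k*v[1]])
E
python3 - <<'E'
from station import bot
from h import *
o=bot.get_obs(); ci=bot.camera_info("wrist"); T=rot(o["tool_rot"])
print(T.inv().apply(ci["position"]-o["eef_pos"]), T.inv().apply(rot(ci["attitude"]).apply([0,0,-1])))
for z in (-.06,-.03,-.015,0,.015):
    print(z,[np.round(proj(ci,o["eef_pos"]+T.apply([x,s*.015,z]),True)) for x in (-.011,.011) for s in (1,-1)])
E
```

```text
[ 0.07333298 -0.00078056 -0.16375949] [-2.86080361e-01  4.81429172e-04  9.58205508e-01]
-0.06 [array([365., 388.]), array([280., 388.]), array([369., 335.]), array([276., 335.])]
-0.03 [array([358., 343.]), array([286., 344.]), array([360., 297.]), array([284., 297.])]
-0.015 [array([355., 326.]), array([289., 326.]), array([356., 282.]), array([287., 282.])]
0 [array([352., 311.]), array([291., 311.]), array([354., 270.]), array([290., 270.])]
0.015 [array([350., 298.]), array([293., 298.]), array([351., 259.]), array([292., 259.])]
```

Run:
```python
from station import bot
from h import *
o=bot.get_obs(); ci=bot.camera_info("scene"); im=bot.read_camera("scene").copy()
T=rot(o["tool_rot"])
S=5; p=proj(ci,o["eef_pos"]); x0,y0=int(p[0])-80,int(p[1])-70
c=cv2.resize(im[y0:y0+110,x0:x0+155],None,fx=S,fy=S,interpolation=cv2.INTER_CUBIC)
for z,col in ((0,(255,0,0)),(.017,(0,255,0)),(-.03,(0,0,255))):
    for s in (-.015,0,.015):
        q=(proj(ci,o["eef_pos"]+T.apply([0,s,z]))-[x0,y0]+.5)*S; cv2.circle(c,tuple(int(v) for v in q),3,col,-1)
cv2.imwrite("pics/s2.png",c[:,:,::-1])
```

```text
(no output)
```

View pics/s2.png

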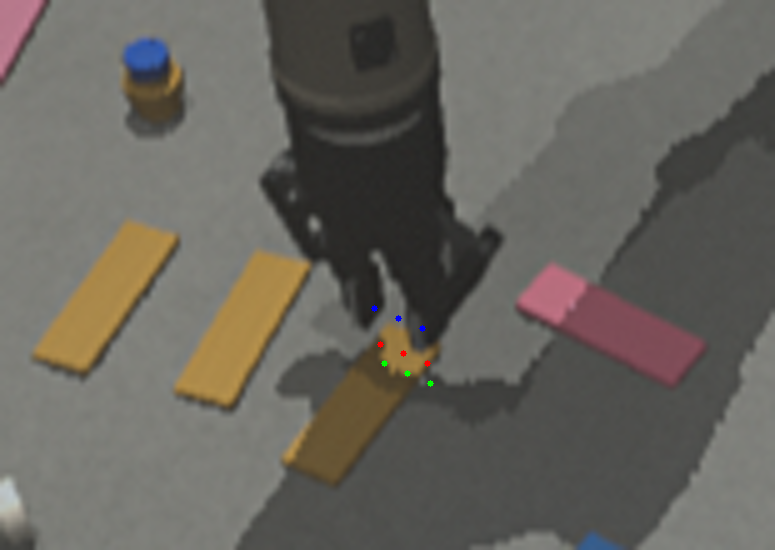

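Both views show the tips about 15–28 mm behind the stated TCP. The scene crop puts them just above the shim at (372,325) and (430,345). I'll trust that and feel further down.

Emit:
carry_out:
  moves:
    - [[0,0,0],[0,0,0],4.4]
    - [[0,0,0],[0.15,0.1,0.3],4.4]
    - [[0,0,0],[0.15,0.1,0.6],4.4]
    - [[0,0,0],[0.15,0.1,0.6],4.4]

```text
t: 7.02
eef_pos: [0.4743, -0.1819, -0.0033]
tool_rot: [0.0, 0.997, -0.078, 0.003]
contact_force: [0.3, 0.0, -0.0]
gripper_width: 0.516
```

Emit:
carry_out:
  moves:
    - [[0,0,0],[0,0,0.3],4.4]
    - [[0,0,0],[0,0,0.3],4.4]

```text
t: 7.28
eef_pos: [0.4744, -0.1819, -0.0062]
tool_rot: [0.0, 0.997, -0.078, 0.003]
contact_force: [-0.3, 0.4, 0.7]
gripper_width: 0.512
```

Emit:
carry_out:
  moves:
    - [[0,0,0],[0,0,0.3],4.4]
    - [[0,0,0],[0,0,0.3],4.4]

```text
t: 7.52
eef_pos: [0.4745, -0.1819, -0.0092]
tool_rot: [0.0, 0.997, -0.078, 0.003]
contact_force: [0.2, -0.8, 0.6]
gripper_width: 0.512
```

Emit:
carry_out:
  moves:
    - [[0,0,0],[0,0,0.2],4.4]
    - [[0,0,0],[0,0,0.4],4.4]

```text
t: 7.78
eef_pos: [0.4747, -0.182, -0.013]
tool_rot: [0.0, 0.997, -0.078, 0.004]
contact_force: [1.0, -0.2, -0.1]
gripper_width: 0.516
```

Emit:
carry_out:
  moves:
    - [[0,0,0],[0,0,0.2],4.4]
    - [[0,0,0],[0,0,0.2],4.4]

```text
t: 8.02
eef_pos: [0.4745, -0.1819, -0.0151]
tool_rot: [0.0, 0.997, -0.078, 0.003]
contact_force: [1.3, -0.6, -0.4]
gripper_width: 0.516
```

Emit:
carry_out:
  moves:
    - [[0,0,0],[0,0,0.2],4.4]
    - [[0,0,0],[0,0,0.2],4.4]

```text
t: 8.28
eef_pos: [0.4746, -0.182, -0.0171]
tool_rot: [0.0, 0.997, -0.078, 0.003]
contact_force: [-0.2, -0.0, 0.6]
gripper_width: 0.515
```

Emit:
carry_out:
  moves:
    - [[0,0,0],[0,0,0.2],4.4]
    - [[0,0,0],[0,0,0.2],4.4]

```text
t: 8.52
eef_pos: [0.4746, -0.182, -0.0191]
tool_rot: [0.0, 0.997, -0.078, 0.003]
contact_force: [-0.3, 0.9, -0.1]
gripper_width: 0.517
```

Emit:
carry_out:
  moves:
    - [[0,0,0],[0,0,0.2],4.4]
    - [[0,0,0],[0,0,0.2],4.4]

```text
t: 8.78
eef_pos: [0.4746, -0.1819, -0.0211]
tool_rot: [0.0, 0.997, -0.078, 0.003]
contact_force: [0.6, -0.3, -0.0]
gripper_width: 0.514
```

Emit:
carry_out:
  moves:
    - [[0,0,0],[0,0,0.2],4.4]
    - [[0,0,0],[0,0,0.2],4.4]

```text
t: 9.02
eef_pos: [0.4749, -0.1821, -0.0228]
tool_rot: [0.0, 0.997, -0.078, 0.004]
contact_force: [-0.6, -1.1, 2.3]
gripper_width: 0.515
```

Emit:
carry_out:
  moves:
    - [[0,0,0],[0,0,0.2],4.4]
    - [[0,0,0],[0,0,0.2],4.4]

```text
t: 9.28
eef_pos: [0.4749, -0.1821, -0.023]
tool_rot: [0.0, 0.997, -0.078, 0.004]
contact_force: [-6.9, 2.9, 28.8]
gripper_width: 0.513
```

Run:
```python
from station import bot
from h import *
o=bot.get_obs(); print(*st(o)); ci=bot.camera_info("scene"); im=bot.read_camera("scene"); ci2=bot.camera_info("wrist")
wi=bot.read_camera("wrist")
p=proj(ci,[.475,-.182,.0]); x0,y0=int(p[0])-45,int(p[1])-60
c=cv2.resize(im[y0:y0+100,x0:x0+90],(400,444),interpolation=cv2.INTER_CUBIC)
d=cv2.resize(wi[180:402,220:420],(400,444))
cv2.imwrite("pics/s3.png",np.hstack([c,d])[:,:,::-1])
T=rot(o["tool_rot"]); print(T.inv().apply(ci2["position"]-o["eef_pos"]),ci2["position"])
```

```text
t 9.28 p [ 0.4749 -0.1821 -0.023 ] yaw -8.9 tilt [ 0.007 -0.001] F [-6.9  2.9 28.8] w 0.513
[ 0.07331009 -0.00078285 -0.16374156] [ 0.54629381 -0.19246647  0.14128731]
```

View pics/s3.png

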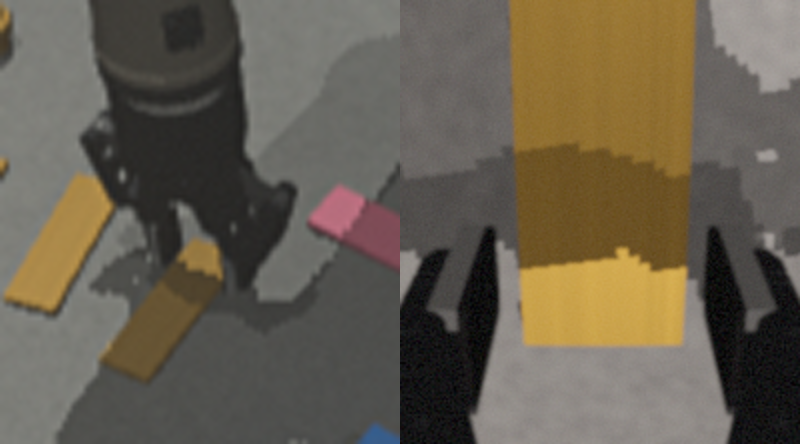

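Bench contact at reported z = -0.023, so the tips are 23 mm behind the reported TCP at 44 mm opening. The crop shows the fingers straddling the tail evenly. I'll back up a little and close.

Emit:
carry_out:
  moves:
    - [[0,0,0],[0,0,-0.5],4.4]
    - [[0,0,0],[0,0,-0.5],3.6]
    - [[0,0,0],[0,0,-0.5],2.8]
    - [[0,0,0],[0,0,-0.5],2.4]
    - [[0,0,0],[0,0,-0.5],2.4]
  newtons: 80

```text
t: 10.0
eef_pos: [0.4749, -0.1821, -0.0194]
tool_rot: [0.0, 0.997, -0.078, 0.004]
contact_force: [-1.9, 1.7, 13.0]
gripper_width: 0.359
```

Emit:
carry_out:
  moves:
    - [[0,0,0],[0,0,0],2.4]
    - [[0,0,0],[0,0,-1],2.4]
    - [[0,0,0],[0,0,-4],2.4]
    - [[0,0,0],[0,0,-8],2.4]

```text
t: 10.5
eef_pos: [0.4729, -0.1816, 0.06]
tool_rot: [-0.0, 0.997, -0.078, 0.002]
contact_force: [0.5, -0.3, -1.0]
gripper_width: 0.357
```

Run:
```python
from station import bot
from h import *
o=bot.get_obs(); print(*st(o))
G=FOOT-U*.205; print(G,go(o,(*G,.08),-14.1))
ci=bot.camera_info("wrist"); im=bot.read_camera("wrist")
for c in blobs(im,(15,120,90),(35,255,255)): print(cv2.boundingRect(c),rectw(c,ci,.006,True))
```

```text
t 10.5 p [ 0.4729 -0.1816  0.06  ] yaw -8.9 tilt [ 0.004 -0.   ] F [ 0.5 -0.3 -1. ] w 0.357
[0.44917624 0.20794108] (array([-0. , -0.2,  5.2]), array([ -8.38, -38.11,  -2.02]))
(582, 352, 30, 34) [ 325.2 -411.7   36.9   28.9  -42.6]
(424, 133, 61, 164) [ 484.2 -270.1  105.    34.5    0.6]
(540, 122, 41, 150) [ 487.3 -352.3  104.7   34.7   -2.1]
(276, 94, 91, 254) [ 488.4 -183.2  164.4   53.    -9.4]
```

Emit:
carry_out:
  moves:
    - [[0,0,2],[0,-6,0],2.4]
    - [[0,-0.2,5.2],[-1,-12,0],2.4]
    - [[0,-0.2,5.2],[-2,-18,0],2.4]
    - [[0,-0.2,5.2],[-3,-24,0],2.4]
    - [[0,-0.2,5.2],[-3.5,-30,0],2.4]

```text
t: 11.18
eef_pos: [0.4854, 0.1216, 0.0596]
tool_rot: [0.0, 0.992, -0.123, 0.001]
contact_force: [1.8, 0.2, -1.1]
gripper_width: 0.362
```

Run:
```python
from station import bot
from h import *
o=bot.get_obs(); print(*st(o))
G=FOOT-U*.160; print(G,go(o,(*G,.04),-14.1))
```

```text
t 11.18 p [0.4854 0.1216 0.0596] yaw -14.1 tilt [ 0.003 -0.001] F [ 1.8  0.2 -1.1] w 0.362
[0.49282048 0.1969784 ] (array([ 0. , -0.2, -0. ]), array([-1.13, -7.49,  1.96]))
```

Emit:
carry_out:
  moves:
    - [[0,-0.2,0],[-0.6,-4,0.5],2.4]
    - [[0,-0.2,0],[-1.1,-7.5,1.5],2.4]
    - [[0,-0.2,0],[-1.1,-7.5,1.5],2.4]

```text
t: 11.55
eef_pos: [0.4929, 0.1989, 0.044]
tool_rot: [-0.001, 0.993, -0.12, -0.001]
contact_force: [1.1, -0.1, -1.4]
gripper_width: 0.357
```

```bash
cat > loc.py <<'E'
from station import bot
from h import *
import sys
o=bot.get_obs(); print(*st(o)); ci=bot.camera_info("wrist"); im=bot.read_camera("wrist")
zt=o["eef_pos"][2]+.0255
for c in blobs(im,(15,120,90),(35,255,255),300):
    r=rectw(c,ci,zt,True); p=rectw(c,ci,.056,True)
    f=lambda q:[round(float((q[:2]/1000-FOOT)@A)*1000,1) for A in (U,V)]
    print(cv2.boundingRect(c),"shim",r,f(r),"| as pad",p,f(p))
cv2.imwrite("pics/"+sys.argv[1]+".png",im[:,:,::-1])
E
python3 loc.py w4
```

```text
t 11.55 p [0.4929 0.1989 0.044 ] yaw -13.8 tilt [-0.001  0.002] F [ 1.1 -0.1 -1.4] w 0.357
(276, 93, 91, 255) shim [528.6 190.7 104.7  33.6 -13.9] [-123.8, 2.6] | as pad [525.1 191.6 114.9  36.8 -13.9] [-127.4, 2.6]
```

View pics/w4.png

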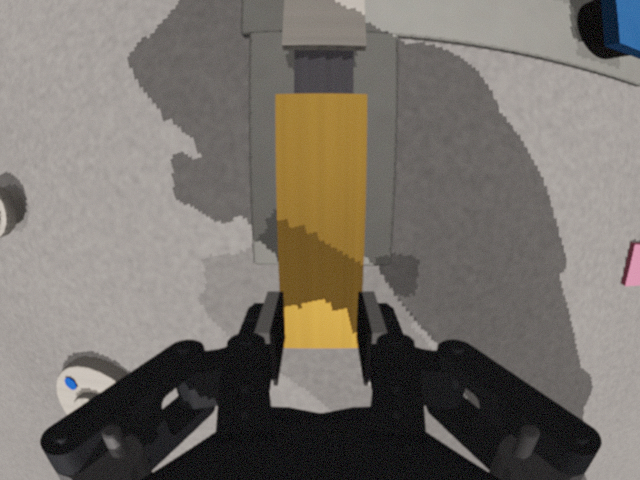

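The shim is held level and square. The lip edge spans columns 283–366 at row 48, the block 294–353, and the shim nose 276–367 at row 93. Now I'll check the lip and block against the foot estimate.

Run:
```python
from station import bot
from h import *
ci=bot.camera_info("wrist")
for uv,z in [((283,47),.042),((366,47),.042),((294,70),.025),((353,70),.025),((255,263),.008),((392,263),.008),((249,60),.008),((397,60),.008)]:
    p=onz(ci,uv,z,True); d=p[:2]-FOOT; print(uv,np.round(p,4),np.round([d@U*1000,d@V*1000],1))
```

```text
(283, 47) [0.6073 0.1857 0.042 ] [-46.2  16.9]
(366, 47) [0.5986 0.1502 0.042 ] [-46.  -19.6]
(294, 70) [0.5987 0.184  0.025 ] [-54.1  13.2]
(353, 70) [0.5919 0.1563 0.025 ] [-54.  -15.3]
(255, 263) [0.5035 0.2334 0.008 ] [-158.5   37.9]
(392, 263) [0.4844 0.1566 0.008 ] [-158.3  -41.3]
(249, 60) [0.6142 0.2062 0.008 ] [-44.6  38.5]
(397, 60) [0.5953 0.1295 0.008 ] [-44.2 -40.4]
```

```bash
sed -i 's/FOOT=np.array(\[.648,.158\])/FOOT=np.array([.6497,.1565])/' h.py; grep -c 6497 h.py
```

```text
1
```

Emit:
carry_out:
  moves:
    - [[0,0,0.3],[0,0.4,1],2.4]
    - [[0,0,0.3],[0,0.4,2.5],2.4]
    - [[0,0,0.3],[0,0.4,2.9],2.4]
    - [[0,0,0.3],[0,0.4,2.9],2.4]

```text
t: 12.1
eef_pos: [0.4926, 0.1909, 0.0152]
tool_rot: [0.0, 0.992, -0.126, -0.0]
contact_force: [-0.3, 0.2, -1.0]
gripper_width: 0.359
```

Emit:
carry_out:
  moves:
    - [[0,0,0],[0,0,0.1],2.4]
    - [[0,0,0],[0,0,0.2],2.4]

```text
t: 12.35
eef_pos: [0.4931, 0.1916, 0.0141]
tool_rot: [-0.0, 0.992, -0.126, 0.0]
contact_force: [-0.1, -0.0, -1.3]
gripper_width: 0.359
```

Emit:
carry_out:
  moves:
    - [[0,0,0],[0,0,0.1],2.4]
    - [[0,0,0],[0,0,0.15],2.4]

```text
t: 12.6
eef_pos: [0.4929, 0.1915, 0.0124]
tool_rot: [-0.0, 0.992, -0.126, 0.0]
contact_force: [-0.3, 0.1, -2.2]
gripper_width: 0.355
```

Emit:
carry_out:
  moves:
    - [[0,0,0],[0,0,0.1],2.4]
    - [[0,0,0],[0,0,0.1],2.4]

```text
t: 12.85
eef_pos: [0.4928, 0.1914, 0.0112]
tool_rot: [-0.0, 0.992, -0.126, -0.0]
contact_force: [-0.0, 0.4, -3.0]
gripper_width: 0.361
```

Emit:
carry_out:
  moves:
    - [[0,0,0],[0,0,0.1],2.4]
    - [[0,0,0],[0,0,0.1],2.4]

```text
t: 13.1
eef_pos: [0.4929, 0.1915, 0.0103]
tool_rot: [-0.0, 0.992, -0.126, 0.0]
contact_force: [-0.3, 0.2, -0.8]
gripper_width: 0.356
```

```bash
python3 loc.py w5
```

```text
t 13.1 p [0.4929 0.1915 0.0103] yaw -14.4 tilt [0. 0.] F [-0.3  0.2 -0.8] w 0.356
(275, 93, 92, 255) shim [528.6 183.  104.7  34.  -14.3] [-123.9, -3.8] | as pad [533.8 181.7  89.4  29.  -14.3] [-118.5, -3.8]
```

Emit:
carry_out:
  moves:
    - [[0,0,-0.2],[0,-0.3,0],2.4]
    - [[0,0,-0.2],[0,-0.36,0],2.4]
    - [[0,0,-0.2],[0,-0.36,0.1],2.4]

```text
t: 13.52
eef_pos: [0.4939, 0.1952, 0.0096]
tool_rot: [-0.0, 0.992, -0.124, 0.0]
contact_force: [-2.2, -1.1, 10.8]
gripper_width: 0.359
```

Emit:
carry_out:
  moves:
    - [[0,0,0],[0,0,0.1],2.4]
    - [[0,0,0],[0,0,0.1],2.4]

```text
t: 13.78
eef_pos: [0.4939, 0.1953, 0.0095]
tool_rot: [-0.0, 0.992, -0.124, 0.0]
contact_force: [-3.1, -1.2, 13.2]
gripper_width: 0.36
```

Emit:
carry_out:
  moves:
    - [[0,0,0],[0,0,0.1],2.4]
    - [[0,0,0],[0,0,0.1],2.4]

```text
t: 14.02
eef_pos: [0.4939, 0.1953, 0.0092]
tool_rot: [-0.0, 0.992, -0.124, 0.0]
contact_force: [-8.1, -1.3, 22.6]
gripper_width: 0.358
```

Emit:
carry_out:
  moves:
    - [[0,0,0],[0,0,0.1],2.4]
    - [[0,0,0],[0,0,0.1],2.4]

```text
t: 14.28
eef_pos: [0.4939, 0.1953, 0.009]
tool_rot: [-0.0, 0.992, -0.124, 0.0]
contact_force: [-10.5, -3.1, 31.8]
gripper_width: 0.358
```

The shim meets the block at reported z ≈ 0.0097. That puts the block top at about 29 mm and the gap at about 5 mm, so one shim should do, lifting the foot about 1 mm. I'll unload first, then slide in.

Emit:
carry_out:
  moves:
    - [[0,0,0],[0,0,-0.4],2.4]
    - [[0,0,0],[0,0,-0.4],2.4]

```text
t: 14.52
eef_pos: [0.494, 0.1951, 0.0105]
tool_rot: [-0.0, 0.992, -0.124, 0.0]
contact_force: [0.4, 0.0, -0.2]
gripper_width: 0.357
```

```bash
python3 loc.py w6
```

```text
t 14.53 p [0.494  0.1951 0.0105] yaw -14.2 tilt [0.001 0.001] F [ 0.4  0.  -0.2] w 0.357
(275, 93, 92, 255) shim [529.7 186.7 104.6  33.8 -14.3] [-123.7, 0.1] | as pad [534.8 185.4  89.5  28.9 -14.3] [-118.5, 0.0]
```

Emit:
carry_out:
  moves:
    - [[0,0,0],[1.2,0,0],2.4]
    - [[0,0,0],[2.4,0,0],2.4]
    - [[0,0,0],[3.4,0,0],2.4]
    - [[0,0,0],[4.4,0,0],2.4]

```text
t: 15.08
eef_pos: [0.5372, 0.1837, 0.0101]
tool_rot: [-0.0, 0.992, -0.124, -0.0]
contact_force: [-1.0, 0.4, -0.0]
gripper_width: 0.356
```

Emit:
carry_out:
  moves:
    - [[0,0,0],[0.5,0,0],2.4]
    - [[0,0,0],[1,0,0],2.4]

```text
t: 15.32
eef_pos: [0.5457, 0.1816, 0.01]
tool_rot: [-0.0, 0.992, -0.124, -0.001]
contact_force: [-2.1, 1.5, -0.4]
gripper_width: 0.354
```

Emit:
carry_out:
  moves:
    - [[0,0,0],[0.4,0,0],2.4]
    - [[0,0,0],[0.8,0,0],2.4]
    - [[0,0,0],[0.8,0,0],2.4]

```text
t: 15.7
eef_pos: [0.5544, 0.1796, 0.0104]
tool_rot: [-0.0, 0.992, -0.124, 0.0]
contact_force: [-0.9, 0.8, -0.0]
gripper_width: 0.358
```

Emit:
carry_out:
  moves:
    - [[0,0,0],[0.4,0,0],2.4]
    - [[0,0,0],[0.8,0,0],2.4]
    - [[0,0,0],[0.8,0,0],2.4]

```text
t: 16.08
eef_pos: [0.5623, 0.1776, 0.0104]
tool_rot: [-0.0, 0.992, -0.124, 0.0]
contact_force: [-1.2, 0.1, -1.7]
gripper_width: 0.358
```

Emit:
carry_out:
  moves:
    - [[0,0,0],[0.6,0,0],2.4]
    - [[0,0,0],[1.2,0,0],2.4]
    - [[0,0,0],[1.6,0,0],2.4]
    - [[0,0,0],[1.6,0,0],2.4]

```text
t: 16.58
eef_pos: [0.578, 0.1735, 0.0104]
tool_rot: [-0.0, 0.992, -0.124, 0.001]
contact_force: [-0.4, -0.5, -1.6]
gripper_width: 0.356
```

Emit:
carry_out:
  moves:
    - [[0,0,0],[0.2,0,0],2.4]
    - [[0,0,0],[0.3,0,0],2.4]
    - [[0,0,0],[0.3,0,0],2.4]

```text
t: 16.95
eef_pos: [0.5798, 0.173, 0.0102]
tool_rot: [-0.0, 0.992, -0.124, -0.0]
contact_force: [-3.4, 0.2, -0.5]
gripper_width: 0.354
```

Emit:
carry_out:
  moves:
    - [[0,0,0],[0.1,0,0],2.4]
    - [[0,0,0],[0.15,0,0],2.4]

```text
t: 17.2
eef_pos: [0.5815, 0.1727, 0.0103]
tool_rot: [-0.0, 0.992, -0.124, 0.0]
contact_force: [-3.2, 1.0, -1.7]
gripper_width: 0.356
```

```bash
python3 loc.py w7
```

```text
t 17.2 p [0.5815 0.1727 0.0103] yaw -14.2 tilt [0. 0.] F [-3.2  1.  -1.7] w 0.356
(280, 282, 82, 66) shim [581.5 173.3  33.1  31.   76.1] [-70.2, -0.3] | as pad [591.9 170.7  28.2  26.4  76.1] [-59.5, -0.3]
(257, 96, 109, 114) shim [647.  160.4  42.6  40.3 -14.2] [-3.6, 3.1] | as pad [647.9 159.7  36.3  34.4 -14.2] [-2.5, 2.7]
```

Emit:
carry_out:
  moves:
    - [[0,0,0],[0.1,0,0],2.4]
    - [[0,0,0],[0.1,0,0],2.4]

```text
t: 17.5
eef_pos: [0.582, 0.1726, 0.0101]
tool_rot: [-0.0, 0.992, -0.124, -0.0]
contact_force: [-3.4, 1.4, -0.6]
gripper_width: 0.357
```

Emit:
carry_out:
  moves:
    - [[0,0,0],[0.1,0,0],2.4]
    - [[0,0,0],[0.1,0,0],2.4]

```text
t: 17.75
eef_pos: [0.5819, 0.1725, 0.0099]
tool_rot: [0.0, 0.992, -0.124, -0.001]
contact_force: [-6.5, 0.7, 0.0]
gripper_width: 0.354
```

Emit:
carry_out:
  moves:
    - [[0,0,0],[0.1,0,0],2.4]
    - [[0,0,0],[0.1,0,0],2.4]

```text
t: 18.0
eef_pos: [0.582, 0.1725, 0.0098]
tool_rot: [0.0, 0.992, -0.123, -0.002]
contact_force: [-8.5, 0.9, 1.3]
gripper_width: 0.356
```

It is home: stalled at x = 0.582 while the push rose to 8.5 N. I'll ease off, release and lift clear.

Emit:
carry_out:
  moves:
    - [[0,0,0],[-0.15,0,0],2.4]
    - [[0,0,0],[-0.15,0,0.05],2.4]
    - [[0,0,0],[-0.15,0,0.05],5]
    - [[0,0,0],[-0.15,0,0.05],5]
    - [[0,0,0],[-0.15,0,0.05],5]

```text
t: 18.62
eef_pos: [0.584, 0.1721, 0.0102]
tool_rot: [-0.0, 0.992, -0.124, 0.001]
contact_force: [0.7, -0.7, -0.0]
gripper_width: 0.586
```

Emit:
carry_out:
  moves:
    - [[0,0,0],[-0.5,0,-2],5]
    - [[0,0,0],[-1,0,-6],5]
    - [[0,0,0],[-1,0,-8],4]
    - [[0,0,0],[-1,0,-8],3]

```text
t: 19.12
eef_pos: [0.5748, 0.1755, 0.0928]
tool_rot: [-0.001, 0.992, -0.124, 0.002]
contact_force: [0.2, -0.2, 0.1]
gripper_width: 0.351
```

```bash
python3 loc.py w8
python3 - <<'E'
from station import bot
from h import *
for cam in ("top","scene"):
    im=bot.read_camera(cam); ci=bot.camera_info(cam)
    for c in blobs(im,(15,120,90),(35,255,255),60):
        for z in (.035,.056):
            r=rectw(c,ci,z); d=r[:2]/1000-FOOT
            if np.hypot(*d)<.15: print(cam,z,cv2.boundingRect(c),r,np.round([d@U*1000,d@V*1000],1))
E
```

```text
t 19.12 p [0.5748 0.1755 0.0928] yaw -14.2 tilt [0.005 0.002] F [ 0.2 -0.2  0.1] w 0.351
(28, 291, 29, 33) shim [607.3 319.1  22.7  16.4 -75. ] [-80.7, 147.4] | as pad [590.3 391.6  33.   23.8 -75. ] [-114.9, 213.5]
(295, 215, 55, 52) shim [606.3 167.5  21.1  20.7  75.9] [-44.8, 0.1] | as pad [588.8 171.8  30.6  30.   75.9] [-62.8, 0.0]
(286, 99, 64, 67) shim [647.2 158.9  24.7  23.4 -14.2] [-3.0, 1.7] | as pad [648.1 159.4  35.8  33.9 -14.2] [-2.3, 2.4]
top 0.035 (216, 160, 16, 17) [653.2 161.   36.4  34.8 -13. ] [2.3 5.2]
top 0.056 (216, 160, 16, 17) [648.1 158.   35.8  34.3 -13. ] [-1.9  1.1]
scene 0.035 (365, 313, 17, 17) [636.3 156.5  34.8  33.3 -14.6] [-13.   -3.3]
scene 0.056 (365, 313, 17, 17) [648.3 158.4  34.1  32.6 -14.6] [-1.8  1.5]
scene 0.035 (380, 298, 14, 13) [581.8 173.2  34.   27.2  76.9] [-69.9  -0.3]
scene 0.056 (380, 298, 14, 13) [595.  174.7  33.3  26.6  76.9] [-57.5   4.3]
```

View pics/w8.png

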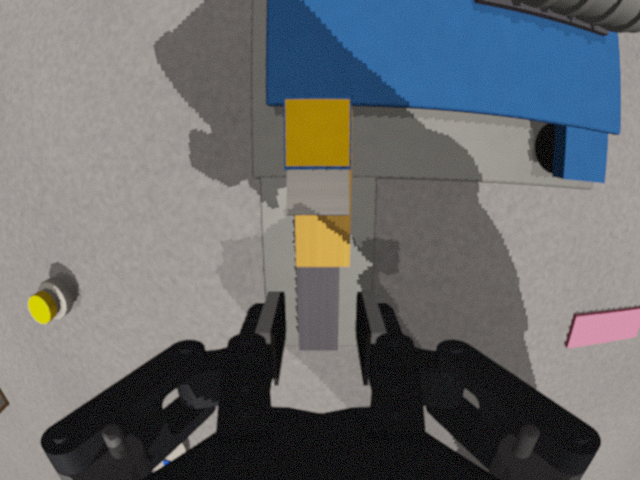

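The shim tail shows at (322,240), square to the lip and block. From the scene camera its tail edge is about 82–83 mm ahead of the foot, as it should be when home. For the press I'll turn the wrist so its camera hangs over the free left side.

Run:
```python
from station import bot
from h import *
o=bot.get_obs(); print(np.round(o["q"],2)); print(go(o,(.6475,.1585,.085),75.9))
```

```text
[-0.31  0.49 -0.12  1.84  0.08  0.81 -2.29]
(array([ -0. ,   0. , -90.1]), array([ 7.65, -0.28,  0.44]))
```

Emit:
carry_out:
  moves:
    - [[0,0,-10],[0,0,0],0]
    - [[0,0,-20],[0,0,0],0]
    - [[0,0,-30],[1,0,0],0]
    - [[0,0,-40],[2,0,0],0]
    - [[0,0,-50],[3,0,0],0]

```text
t: 19.9
eef_pos: [0.6017, 0.167, 0.0885]
tool_rot: [-0.0, 0.951, 0.31, -0.001]
contact_force: [0.4, 0.2, 0.9]
gripper_width: 0.004
```

Run:
```python
from station import bot
from h import *
o=bot.get_obs(); print(*st(o)); print(go(o,(.6475,.1585,.075),75.9))
```

```text
t 19.9 p [0.6017 0.167  0.0885] yaw 36.1 tilt [-0.002 -0.   ] F [0.4 0.2 0.9] w 0.004
(array([ -0.1,   0.1, -39.8]), array([3.2 , 3.38, 1.34]))
```

Emit:
carry_out:
  moves:
    - [[0,0,-10],[1,1,0],0]
    - [[0,0,-20],[2,2,0],0]
    - [[0,0,-30],[3.2,3.4,0],0]
    - [[0,0,-39.8],[3.2,3.4,0.5],0]
    - [[0,0,-39.8],[3.2,3.4,1.3],0]

```text
t: 20.52
eef_pos: [0.6476, 0.1581, 0.0753]
tool_rot: [-0.001, 0.791, 0.612, -0.001]
contact_force: [0.6, 0.9, 0.1]
gripper_width: 0.005
```

Run:
```python
from station import bot
from h import *
o=bot.get_obs(); print(*st(o)); print(go(o,(.6475,.1585,.065),75.9))
ci=bot.camera_info("scene"); im=bot.read_camera("scene"); p=proj(ci,[.6475,.1585,.06]); x0,y0=int(p[0])-50,int(p[1])-60
cv2.imwrite("pics/s4.png",cv2.resize(im[y0:y0+90,x0:x0+100],None,fx=6,fy=6,interpolation=cv2.INTER_CUBIC)[:,:,::-1])
```

```text
t 20.52 p [0.6476 0.1581 0.0753] yaw 75.5 tilt [-0.002  0.001] F [0.6 0.9 0.1] w 0.005
(array([-0.1, -0. , -0.4]), array([ 0.04, -0.02,  1.03]))
```

View pics/s4.png

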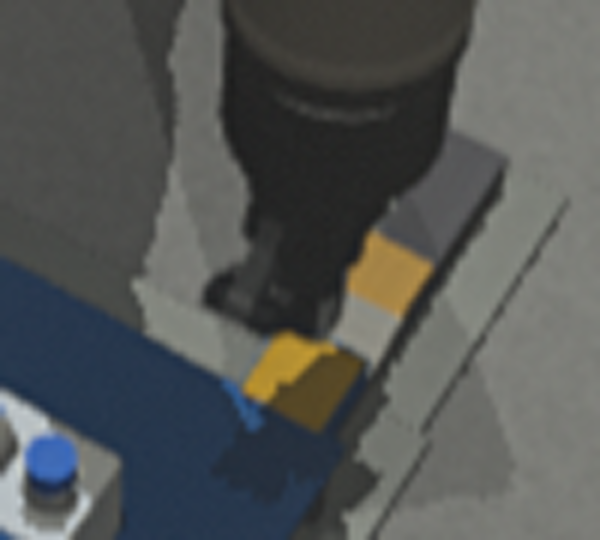

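Emit:
carry_out:
  moves:
    - [[0,0,-0.4],[0,0,1],0]
    - [[0,0,-0.4],[0,0,1.8],0]
    - [[0,0,-0.4],[0,0,2.2],0]
    - [[0,0,-0.4],[0,0,2.2],0]

```text
t: 21.08
eef_pos: [0.6479, 0.1585, 0.0544]
tool_rot: [-0.0, 0.788, 0.615, -0.0]
contact_force: [-0.2, 0.6, 0.2]
gripper_width: -0.002
```

Emit:
carry_out:
  moves:
    - [[0,0,0],[0,0,0.1],0]
    - [[0,0,0],[0,0,0.15],0]
    - [[0,0,0],[0,0,0.15],0]

```text
t: 21.45
eef_pos: [0.6482, 0.1585, 0.0535]
tool_rot: [-0.0, 0.788, 0.615, 0.0]
contact_force: [-0.2, 0.3, -0.2]
gripper_width: 0.002
```

Emit:
carry_out:
  moves:
    - [[0,0,0],[0,0,0.15],0]
    - [[0,0,0],[0,0,0.25],0]
    - [[0,0,0],[0,0,0.25],0]

```text
t: 21.82
eef_pos: [0.6481, 0.1584, 0.0506]
tool_rot: [-0.0, 0.788, 0.615, 0.0]
contact_force: [-0.5, -0.1, -0.1]
gripper_width: 0.002
```

Emit:
carry_out:
  moves:
    - [[0,0,0],[0,0,0.05],0]
    - [[0,0,0],[0,0,0.1],0]
    - [[0,0,0],[0,0,0.1],0]

```text
t: 22.2
eef_pos: [0.6481, 0.1585, 0.0498]
tool_rot: [-0.0, 0.788, 0.615, 0.0]
contact_force: [0.9, -0.1, 0.2]
gripper_width: -0.002
```

Emit:
carry_out:
  moves:
    - [[0,0,0],[0,0,0.1],0]
    - [[0,0,0],[0,0,0.15],0]
    - [[0,0,0],[0,0,0.15],0]

```text
t: 22.58
eef_pos: [0.6481, 0.1585, 0.0483]
tool_rot: [-0.0, 0.788, 0.615, 0.0]
contact_force: [-0.2, 0.6, 0.2]
gripper_width: 0.0
```

Emit:
carry_out:
  moves:
    - [[0,0,0],[0,0,0.1],0]
    - [[0,0,0],[0,0,0.15],0]
    - [[0,0,0],[0,0,0.15],0]

```text
t: 22.95
eef_pos: [0.6481, 0.1585, 0.0467]
tool_rot: [-0.0, 0.788, 0.616, 0.0]
contact_force: [-0.1, 0.1, -0.3]
gripper_width: -0.001
```

Emit:
carry_out:
  moves:
    - [[0,0,0],[0,0,0.1],0]
    - [[0,0,0],[0,0,0.15],0]
    - [[0,0,0],[0,0,0.15],0]

```text
t: 23.32
eef_pos: [0.6481, 0.1585, 0.0452]
tool_rot: [-0.0, 0.788, 0.616, 0.0]
contact_force: [-0.1, -0.5, -0.6]
gripper_width: 0.0
```

Emit:
carry_out:
  moves:
    - [[0,0,0],[0,0,0.1],0]
    - [[0,0,0],[0,0,0.15],0]
    - [[0,0,0],[0,0,0.15],0]

```text
t: 23.7
eef_pos: [0.6481, 0.1585, 0.0437]
tool_rot: [-0.0, 0.788, 0.615, 0.0]
contact_force: [-0.8, 0.5, -0.8]
gripper_width: -0.003
```

Emit:
carry_out:
  moves:
    - [[0,0,0],[0,0,0.1],0]
    - [[0,0,0],[0,0,0.15],0]
    - [[0,0,0],[0,0,0.15],0]

```text
t: 24.08
eef_pos: [0.6481, 0.1585, 0.0422]
tool_rot: [-0.0, 0.788, 0.615, 0.0]
contact_force: [-0.3, -0.9, 0.4]
gripper_width: 0.003
```

Emit:
carry_out:
  moves:
    - [[0,0,0],[0,0,0.1],0]
    - [[0,0,0],[0,0,0.15],0]
    - [[0,0,0],[0,0,0.15],0]

```text
t: 24.45
eef_pos: [0.6481, 0.1585, 0.0407]
tool_rot: [-0.0, 0.788, 0.615, 0.0]
contact_force: [0.3, -0.3, 0.1]
gripper_width: 0.002
```

Emit:
carry_out:
  moves:
    - [[0,0,0],[0,0,0.1],0]
    - [[0,0,0],[0,0,0.15],0]
    - [[0,0,0],[0,0,0.15],0]

```text
t: 24.82
eef_pos: [0.6481, 0.1585, 0.0392]
tool_rot: [-0.0, 0.788, 0.616, 0.0]
contact_force: [-0.9, 0.2, -0.3]
gripper_width: -0.002
```

Emit:
carry_out:
  moves:
    - [[0,0,0],[0,0,0.1],0]
    - [[0,0,0],[0,0,0.15],0]
    - [[0,0,0],[0,0,0.15],0]

```text
t: 25.2
eef_pos: [0.6481, 0.1585, 0.0377]
tool_rot: [-0.0, 0.788, 0.616, 0.0]
contact_force: [0.4, 0.2, 0.3]
gripper_width: -0.002
```

Emit:
carry_out:
  moves:
    - [[0,0,0],[0,0,0.1],0]
    - [[0,0,0],[0,0,0.15],0]
    - [[0,0,0],[0,0,0.15],0]

```text
t: 25.58
eef_pos: [0.6482, 0.1585, 0.0365]
tool_rot: [-0.0, 0.788, 0.615, 0.0]
contact_force: [-1.1, -0.4, 2.8]
gripper_width: 0.003
```

Emit:
carry_out:
  moves:
    - [[0,0,0],[0,0,0.05],0]
    - [[0,0,0],[0,0,0.05],0]

```text
t: 25.82
eef_pos: [0.6482, 0.1585, 0.0364]
tool_rot: [-0.0, 0.788, 0.615, 0.0]
contact_force: [-2.1, -0.9, 5.5]
gripper_width: -0.001
```

Emit:
carry_out:
  moves:
    - [[0,0,0],[0,0,0.08],0]
    - [[0,0,0],[0,0,0.08],0]

```text
t: 26.08
eef_pos: [0.6482, 0.1585, 0.0364]
tool_rot: [0.0, 0.788, 0.615, 0.0]
contact_force: [-4.5, -2.0, 11.2]
gripper_width: 0.002
```

Emit:
carry_out:
  moves:
    - [[0,0,0],[0,0,0],0]
    - [[0,0,0],[0,0,0],0]
    - [[0,0,0],[0,0,0],0]
    - [[0,0,0],[0,0,0],0]
    - [[0,0,0],[0,0,0],0]

```text
t: 26.7
eef_pos: [0.6482, 0.1585, 0.0363]
tool_rot: [0.0, 0.788, 0.615, 0.0]
contact_force: [-4.6, -2.2, 11.3]
gripper_width: 0.001
```

Emit:
carry_out:
  moves:
    - [[0,0,0],[0,0,-0.3],0]
    - [[0,0,0],[0,0,-1.5],0]
    - [[0,0,0],[0,0,-5],0]
    - [[0,0,0],[0,0,-9],0]
    - [[0,0,0],[0,0,-12],0]

```text
t: 27.32
eef_pos: [0.6487, 0.1588, 0.1574]
tool_rot: [0.0, 0.788, 0.616, 0.001]
contact_force: [0.9, 0.5, -0.4]
gripper_width: -0.002
```

Emit:
carry_out:
  moves:
    - [[0,0,0],[0,5,0],0]
    - [[0,0,0],[0,10,0],0]
    - [[0,0,0],[0,10,0],0]

```text
t: 27.7
eef_pos: [0.7482, 0.1312, 0.1545]
tool_rot: [0.001, 0.79, 0.614, 0.0]
contact_force: [-0.5, 0.3, -0.9]
gripper_width: -0.0
```

Run:
```python
from station import bot
from h import *
print(*st(bot.get_obs()))
for cam in ("top","scene"):
    im=bot.read_camera(cam); ci=bot.camera_info(cam)
    if cam=="scene": cv2.imwrite("pics/s5.png",cv2.resize(im[190:400,160:480],None,fx=2.4,fy=2.4,interpolation=cv2.INTER_CUBIC)[:,:,::-1])
    for c in blobs(im,(15,120,90),(35,255,255),60):
        for z in (.006,.035,.057):
            r=rectw(c,ci,z); d=r[:2]/1000-np.array([.648,.1585])
            if np.hypot(*d)<.12 or (z==.006 and 95<r[2]<112): print(cam,z,r,np.round([d@U*1000,d@V*1000],1))
```

```text
t 27.7 p [0.7482 0.1312 0.1545] yaw 75.7 tilt [ 0.001 -0.   ] F [-0.5  0.3 -0.9] w -0.0
top 0.006 [ 484.2 -272.   104.7   34.4    0.5] [ -54.  -457.4]
top 0.006 [ 486.9 -354.   103.8   34.1   -1.3] [ -31.4 -536.3]
top 0.006 [589.7 174.9  39.6  35.5 -12.9] [-60.5   1.7]
top 0.035 [584.1 170.5  38.8  34.8 -12.9] [-64.9  -3.9]
top 0.057 [579.8 167.2  38.2  34.3 -12.9] [-68.3  -8.2]
top 0.006 [660.4 164.7  37.   36.5 -14.2] [10.5  9. ]
top 0.035 [653.3 160.6  36.3  35.8 -14.2] [4.6 3.3]
top 0.057 [647.9 157.5  35.7  35.2 -14.2] [ 0.1 -1. ]
top 0.006 [1036.6  115.4  102.2   77.5   -1.3] [387.4  52.9]
scene 0.006 [619.7 153.9  36.8  35.6 -14.3] [-26.3 -11.4]
scene 0.035 [636.3 156.6  35.7  34.6 -14.3] [-10.9  -4.7]
scene 0.057 [648.9 158.6  34.9  33.8 -14.3] [0.8 0.3]
scene 0.006 [563.  171.1  35.   26.7  76.9] [-85.5  -8.5]
scene 0.035 [581.2 173.3  34.   26.   76.9] [-68.4  -1.9]
scene 0.057 [595.1 174.9  33.2  25.4  76.9] [-55.3   3. ]
scene 0.006 [ 486.1 -270.5  103.6   33.4    0.6] [ -52.5 -455.5]
scene 0.006 [ 489.2 -352.2  104.1   33.2   -2.1] [ -29.6 -534. ]
```

View pics/s5.png

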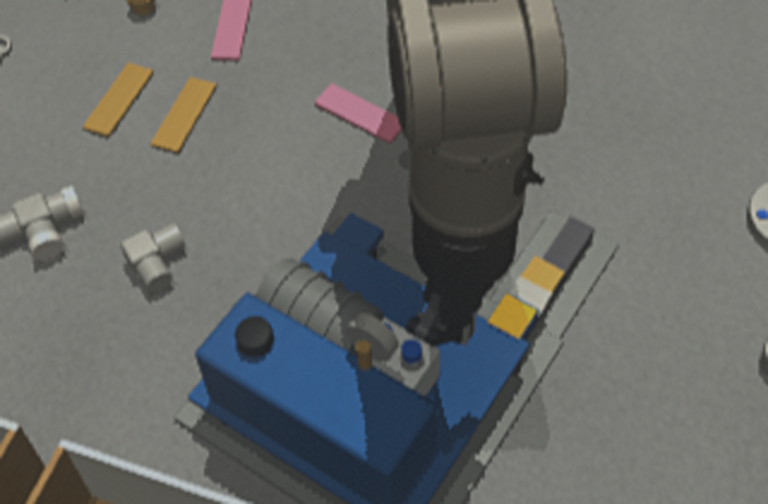

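Emit:
carry_out:
  moves:
    - [[0,0,0],[0,0,-4],0]
    - [[0,0,0],[0,-5,-5],0]
    - [[0,0,0],[0,-10,-5],0]
    - [[0,0,0],[0,-16,-5],0]
    - [[0,0,0],[0,-22,-5],0]

```text
t: 28.42
eef_pos: [0.5284, 0.1886, 0.2054]
tool_rot: [0.0, 0.788, 0.616, 0.0]
contact_force: [-0.2, 1.1, 0.1]
gripper_width: 0.001
```

Emit:
carry_out:
  moves:
    - [[0,0,0],[0,0,0],0]
    - [[0,0,0],[0,0,0],0]

```text
t: 28.68
eef_pos: [0.5316, 0.1877, 0.2058]
tool_rot: [0.0, 0.788, 0.616, 0.001]
contact_force: [0.2, 0.3, -0.4]
gripper_width: 0.003
```

```bash
python3 -c "
from station import bot
from h import *
print(*st(bot.get_obs())); print(bot.hand_in())"
```

```text
t 28.68 p [0.5316 0.1877 0.2058] yaw 76.0 tilt [0.002 0.   ] F [ 0.2  0.3 -0.4] w 0.003
the job is handed in; nothing more can be done
None
```

The foot needed one shim. It is fully home and square under the foot, the press test passed, and the job is handed in at t ≈ 28.7 s of the 72 s allowed.

- **Shim count:** The shim touched the packing top about 29 mm above the bench, a gap of about 5 mm under the foot, so one 6 mm shim fits with about 1 mm of lift.
- **Insertion:** The shim stalled against the backstop as the push rose to 8.5 N. In the last pictures its tail was 81–84 mm ahead of the foot (83 mm expected), about 2–4 mm off centre at most, with an angle reading of -13° against the rail's -14°.
- **Press test:** I pressed the yellow pad with about 11 N for over half a second, and the foot sank about 0.1 mm. I then let go and backed the arm off; it touched nothing at hand-in.
- **Bystanders and spares:** I did not touch the fittings or spanner. The two spare shims still lie where they started, about 0.45 m or more from the foot.

**Disagreements and slips:**
- The fingertips stood about 20 mm behind the reported tool point, not 17 mm ahead of it as the interface text says. The first two closes therefore shut above the shim. I found the true height by feel: 29 N on the bench, inside the limits.
- While feeling for the packing I pressed the shim on it with a peak reading of about 32 N vertically. That is under the 36 N shim limit, but over the 30 N the task sets for pressing through a shim.
- Lip and pad measurements of the foot's centre differed by 2–4 mm, within the tolerance.

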